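# Close the board test jig and hold it on its probes

## Task

Get the circuit board in the test jig onto its probes: first pick up the steel tweezers that were left lying across the board's nest and lay them down on the bench, clear of the jig. Then carry the jig's cover over by its handle, red dot to red dot, lower it and slide it about on the two locating pins until it drops on, and press it down against the springs until it is fully home and level on its stops. Finish while still holding the cover pressed fully down (do not let go, the springs would lift it); lower things rather than drop them, and leave the lens cap, the loupe and the camera battery where they are.

Things in the scene. Friction and masses are not known exactly. Their poses are not given: they have to be found in the camera images.
- jig: Circuit-board test jig, fixed to the bench. Dark steel base plate 150 (its x) x 180 (its y) mm, its top 18 mm above the bench. Origin: centre of the underside, on the bench; z up. A red dot marks the plate at x +62, y +45 mm, on pin_red's side; a cable header 28 mm high stands at the +x edge. At x -45, y +-70 mm two aluminium stop posts, tops 35 mm above the bench.
- nest_top (a point): Centre of the black sprung nest frame that holds the green board, at the level of the frame's top: 40 mm above the bench at rest, directly above the jig's origin, axes as the jig's. The frame measures 90 (x) x 100 (y) mm outside with 10 mm wide rails; the board lies 7 mm below its top.
- pin_red (a point): Centre of the tip of the steel locating pin at the jig's x +30, y +70 mm (the red dot's side), 50 mm above the bench; axes as the jig's. Pin 10 mm in diameter, tapering to 6 mm over the last 4 mm. It stands on a shoulder 16 to 20 mm wide whose top, 35 mm above the bench, is a stop for the cover like those of the two posts.
- pin_plain (a point): Tip of the other, equal locating pin and shoulder, at the jig's x +30, y -70 mm.
- cover: Jig cover, loose, flat on the bench right way up, 0.28 to 0.46 kg: aluminium plate 110 (its x) x 170 (its y) x 14 mm. Origin: centre of the underside; z up. Red dot on top at x +43, y +45 mm. On the jig its axes point as the jig's; turned round it does not fit. Underside above the bench: 50 mm riding on the pin tips, 40 mm dropped on (resting on the nest frame), 35 mm fully home on the four stops.
- bore_red (a point): Centre of the mouth, in the cover's underside at x +30, y +70 mm, of its round blind bore: 12 mm in diameter, 1 mm chamfer, 16.5 mm deep; hidden from above by a brass cap (top 20.5 mm above the underside). Goes over pin_red.
- bore_plain (a point): Centre of the mouth of the cover's slot, at x +30, y -70 mm: 12 (x) x 16 (y) mm, 16.5 mm deep, under a squarish brass cap of the same height. Goes over pin_plain.
- handle (a point): Centre of the grip bar of the cover's black bridge handle: bar 18 (x) x 82 (y) x 16 (z) mm with its centre 52 mm above the underside, over the middle of the cover, on two posts at y +-32 mm. Pinch it across x from above. Its axes are the cover's.
- nest (a joint): How far the sprung nest frame with the board is pushed down, m: 0 at rest, 0.005 when the cover is home on its stops. It takes about 8 N on the frame to start it and 13 N at 0.005 (the cover's own weight, 3 to 4.5 N, does part of it); let go, it lifts the cover back up.
- tweezers: Steel tweezers, 125 x 13 x 10 mm, lying flat across the nest frame (underside 40 mm above the bench). Origin: middle of the underside; long axis x. Pinch across the 13 mm near the middle. (Left of about y = 0.31 m the bench is covered with a flat mat 2 mm thick.)
- lens_cap: Black round lens cap, 54 mm across, 8 mm high, lying on the bench; origin centre of the underside. Leave it.
- loupe: Black conical eye loupe, 39 mm across, 28 mm high, on the bench; origin centre of the underside. Leave it.
- camera_battery: Dark grey camera battery, 53 x 35 x 11 mm, on the bench; origin centre of the underside. Leave it.

How it is judged:
On the way, in this order (a step that is already met when the one before it is completed fails the run):
1. the tweezers lie on the bench, let go, clear of the jig, before the cover is put on (height (world z) of tweezers below 0.012 m and angle between tweezers's own z axis and vertical below 0.15 rad and linear speed of tweezers below 0.03 m/s and contact force between the fingers and tweezers below 0.1 N and contact force between tweezers and jig below 0.1 N), for 0.2 s.
2. the cover has dropped on: both bores over their pins, the plate down on the nest frame (horizontal distance between bore_red and pin_red below 0.003 m and horizontal distance between bore_plain and pin_plain below 0.005 m and z of each of bore_red, bore_plain in the frame of jig below 0.0425 m), for 0.2 s.
At the end, for the whole second after the job is handed in: For the last second the robot still pushes on the cover (over 4 N); it stays home: about 1 mm from its stops, level to 0.025 rad, at rest, bores within 3 mm (round) and 5 mm (slot) of the pins, nest down over 4 mm. The tweezers lie flat on the bench, let go, not touching the jig (value of joint nest above 0.004 m and z of cover in the frame of jig below 0.0362 m and horizontal distance between bore_red and pin_red below 0.003 m and horizontal distance between bore_plain and pin_plain below 0.005 m and angle between cover's own z axis and vertical below 0.025 rad and linear speed of cover below 0.02 m/s and contact force between any of the fingers, the arm and cover above 4 N and height (world z) of tweezers below 0.012 m and angle between tweezers's own z axis and vertical below 0.15 rad and contact force between tweezers and jig below 0.1 N and contact force between the fingers and tweezers below 0.1 N); the arm keeps its last pose, push and grip.
It fails at once if the tweezers are dropped or flung (free at more than 0.9 m/s) (linear speed of tweezers above 0.9 m/s and contact force between the fingers and tweezers below 0.05 N).
It fails at once if the cover is dropped (free at more than 0.7 m/s) (linear speed of cover above 0.7 m/s and contact force between the fingers and cover below 0.05 N).
It fails at once if the lens cap, the loupe or the camera battery is moved by more than 30 mm (distance of any of lens_cap, loupe, camera_battery from where it was at the start of the episode above 0.03 m).
It also fails if it takes over 61 s, if anything falls off the work surface, if the arm or the gripper's body presses on something with over 40 N, if the wrist force passes 120 N, or if a joint passes its speed limit or range.

## Robot

A 7-joint arm with a two-finger parallel gripper is mounted at the origin on a cart in front of the work surface, level with it; the furniture and walls round the work are solid. World frame = base frame: x ahead of the robot, y to its left, z up, the work surface at z = 0. Lengths are in m, angles in rad, forces in N, time in s.
With the tool pointing down it reaches from about 0.4 to 0.85 m from the base axis. Payload 10.4 kg.
Tool frame: the origin (TCP) lies at the very end of the fingers, on their centre line; the grasp point (between the pads) lies r.tcp_to_grasp behind it (r.tcp_to_grasp is the distance from the TCP to the grasp point, in m); z points along the fingers, y is the line along which they close (so a half turn about z gives the same grasp; the last joint's range is limited). The gripper opens to 87 mm and grips with 3 to 60 N. Pads are 19 mm wide; open, the fingers measure 117 mm over their backs; the gripper's body (75 mm by 190 mm) begins 51 mm behind the grasp point.
Start: joints at [-1.141, 0.332, -0.065, 1.46, 0.022, 1.35, -0.088], TCP at [0.273, 0.562, 0.193] pointing down, gripper open.
Joint ranges: [-2.6, 2.6], [-0.5, 2.12], [-1.47, 1.34], [0.16, 2.42], [-1.27, 4.41], [0.06, 2.06], [-2.6, 2.6]. Speed limits (rad/s): [2.22, 2.22, 2.79, 2.79, 3.14, 3.14, 3.14].

## Interface

Orientations are given as a unit quaternion [x, y, z, w].
In Python, from bench import monitor, cams, ticket, r gives the robot as it stands.
- The arm moves only by the shell command python3 -m crank 'ROWS' [OPENING] [FORCE]. ROWS is a JSON object whose one key "steps" holds a list of rows, each a list of 2 entries, a list of its own where there are three numbers: the shift along the world's x, y, z in units of 25 mm (1.0 is 25 mm), then the turn, a rotation vector about the world's x, y, z in units of 5 degrees (1.0 is 5 degrees). In form: {"steps": [[[x, y, z], [ax, ay, az]], ...]}. A call has 1 to 10 rows; each row shifts and turns the commanded pose from where the row before left it; what a row does not reach is not made up. A row lasts 1/12 s, in which the tool goes at most 41.7 mm and 7.16 degrees, less where a joint would pass 70% of its speed; a pose out of reach is approached as far as the arm can. A call is refused whole if a number of a shift passes 1 or a number of a turn 1, either way. A call with a gripper value outside its range is refused whole. OPENING is the finger opening in mm, from 0 to 87, set as the call begins (- or left out, the last holds). The fingers move at their own pace and stop on an object; FORCE is the grip in N (left out, the last holds). Time passes only in rows, so rows that do not move let the fingers close. It gives the time, the measured TCP pose, the force, the opening and the grip force at its end, in the units of the state.
- monitor.read_state(): the state, without advancing time (a new reading comes with each control period).
- cams.camera(name): name is "scene" or "side" or "wrist"; returns a dict with "pixels" (384x512x3 uint8, blue, green, red), "z_map" (384x512 float32, m along the optical axis (not along the pixel's ray), 0 where there is no reading), "vfov" (degrees; the focal length in pixels is half the picture's height over the tangent of half this angle, whatever the lens; pixels are square), "cx", "cy" (the principal point, pixels), "T" (4x4, takes a point from camera to world coordinates). Camera axes: x right, y up, looking along -z (the intrinsics and any distortion apply to the point x, -y, -z); pixel columns grow to the right and rows downward; lengths in m; the calibration is good to about 2 mm. A picture is of the moment at which its call begins.
- ticket.close_job(): hands the job in; it is judged then, once.
The state is a dict: "time": time; "joint_positions": joint angles; "joint_vel": joint speeds; "joint_torque": joint torques, N m; "ee_pos": TCP position; "eef_rot": TCP orientation; "ft_force": force on the tool from outside, world axes, zero at the start; "torque": the same for the moment, N m; "width": finger opening in m; "grip_force": force on a finger pad.
Only numpy, scipy, OpenCV 4.12 (cv2) and the standard library are available. Lean on these libraries where they do the work, as an engineer would, in place of code of your own. Each camera call takes 0.05 s, during which the arm holds its last target. There are 200 camera calls.

## Working session

There is one attempt and no reset: what is moved stays moved. The work goes in short steps, Python scripts to look and compute and a shell command to move; the robot and the scene stay as the last step left them, time stands still between calls to the robot, and variables do not carry over. Pictures are saved under pics/ and viewed, at most 10 in all, crops included, and the job is handed in when it is done.

```bash
mkdir -p pics; ls; cat > h.py <<'E'
import numpy as np, cv2
from bench import monitor, cams, ticket, r
def K(c):
    h,w=c['pixels'].shape[:2]; f=h/2/np.tan(np.radians(c['vfov'])/2); return f
def ray(c,u,v):
    f=K(c); d=np.array([(u-c['cx'])/f,-(v-c['cy'])/f,-1.0]); T=np.array(c['T']); return T[:3,3],T[:3,:3]@d
def onplane(c,u,v,z):
    o,d=ray(c,u,v); return o+d*(z-o[2])/d[2]
def cloud(c):
    f=K(c); z=c['z_map']; v,u=np.mgrid[:z.shape[0],:z.shape[1]]
    P=np.stack([(u-c['cx'])/f*z,-(v-c['cy'])/f*z,-z],-1); T=np.array(c['T']); return P@T[:3,:3].T+T[:3,3]
def proj(c,p):
    T=np.array(c['T']); q=T[:3,:3].T@(np.array(p)-T[:3,3]); f=K(c); return c['cx']+f*q[0]/-q[2], c['cy']-f*q[1]/-q[2]
def two(c1,p1,c2,p2):
    o1,d1=ray(c1,*p1);o2,d2=ray(c2,*p2)
    s=np.linalg.lstsq(np.stack([d1,-d2],1),o2-o1,rcond=None)[0]; a=o1+s[0]*d1;b=o2+s[1]*d2
    return (a+b)/2,np.linalg.norm(a-b)
E
python3 - <<'E'
from h import *
import pickle
s=monitor.read_state(); print({k:np.round(v,3) for k,v in s.items()}, r.tcp_to_grasp)
C={n:cams.camera(n) for n in('scene','side','wrist')}
pickle.dump(C,open('c0.pkl','wb'))
for n,c in C.items():
    print(n,[k for k in c],c['vfov'],c['cx'],c['cy'],np.round(c['T'],3).tolist(),(c['z_map']>0).mean()); cv2.imwrite(f'pics/{n}0.png',c['pixels'])
E
```

```text
pics
{'time': np.float64(0.0), 'joint_positions': array([-1.141,  0.333, -0.065,  1.461,  0.022,  1.35 , -0.088]), 'joint_vel': array([ 0.002, -0.002, -0.001, -0.002, -0.002, -0.001, -0.001]), 'joint_torque': array([ 1.0000e-03, -6.2325e+01,  2.5000e-02, -3.8990e+01, -6.1000e-02,
        4.0000e-02,  0.0000e+00]), 'ee_pos': array([0.273, 0.562, 0.192]), 'eef_rot': array([ 0.224,  0.974, -0.001, -0.   ]), 'ft_force': array([ 0.997, -0.198,  0.242]), 'torque': array([-0.027,  0.031,  0.006]), 'grip_force': np.float64(0.0), 'width': np.float64(0.087)} 0.0187
scene ['pixels', 'z_map', 'vfov', 'cx', 'cy', 'T'] 54.66908337780014 251.67438113754866 196.5325518030586 [[-0.513, 0.34, -0.788, -0.23], [-0.858, -0.226, 0.461, 0.655], [-0.022, 0.913, 0.408, 0.467], [0.0, 0.0, 0.0, 1.0]] 0.9957173665364584
side ['pixels', 'z_map', 'vfov', 'cx', 'cy', 'T'] 42.56864942833704 256.30322598034957 191.77341125584027 [[0.897, 0.224, -0.381, 0.07], [-0.442, 0.43, -0.787, -0.739], [-0.013, 0.874, 0.485, 0.649], [0.0, 0.0, 0.0, 1.0]] 0.9953155517578125
wrist ['pixels', 'z_map', 'vfov', 'cx', 'cy', 'T'] 68.96972079969284 249.82441873933678 192.242575419939 [[0.439, -0.87, -0.223, 0.213], [0.899, 0.425, 0.11, 0.592], [-0.001, -0.249, 0.969, 0.383], [0.0, 0.0, 0.0, 1.0]] 0.97113037109375
```

View pics/scene0.png

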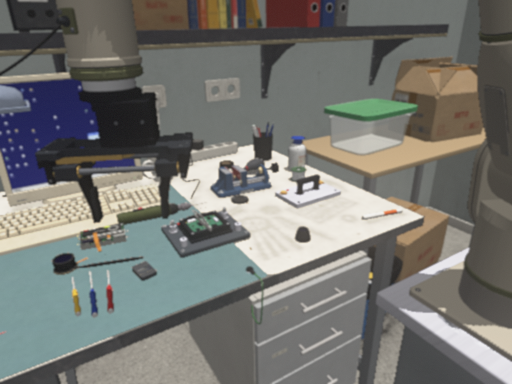

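View pics/side0.png

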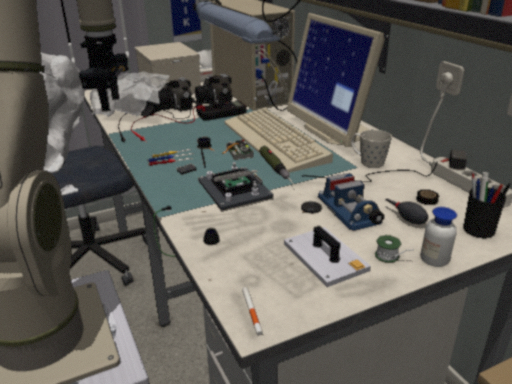

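The scene view shows the jig at about (205,230), the cover at (308,190), the loupe at (303,233), the lens cap at (240,199) and the battery at (145,270). The side view shows the jig at (235,187), the cover at (325,255) and the loupe at (211,237). The tweezers aren't clear in either view.

```bash
python3 - <<'E'
from h import *
import pickle
C=pickle.load(open('c0.pkl','rb'))
for n,pts in {'scene':dict(jig=(205,230),cover=(308,193),loupe=(303,233),cap=(240,199),batt=(145,270),vise=(240,178)),'side':dict(jig=(237,185),cover=(325,258),hand=(326,242),loupe=(211,238),cap=(311,208),drv=(275,162),vise=(350,205),batt=(187,169),tin=(333,243))}.items():
    P=cloud(C[n])
    for k,(u,v) in pts.items(): print(n,k,P[v,u].round(3))
# wrist cam offset in tool frame
from scipy.spatial.transform import Rotation as R
s=monitor.read_state(); Rt=R.from_quat(s['eef_rot']).as_matrix(); T=np.array(C['wrist']['T'])
print(Rt.T@(T[:3,3]-s['ee_pos']), Rt.T@-T[:3,2], Rt)
E
```

```text
scene jig [0.484 0.366 0.044]
scene cover [ 0.566 -0.007  0.018]
scene loupe [0.372 0.164 0.027]
scene cap [0.654 0.178 0.011]
scene batt [0.443 0.523 0.016]
scene vise [0.712 0.144 0.052]
side jig [0.52  0.306 0.04 ]
side cover [ 0.568 -0.04   0.017]
side hand [ 0.574 -0.032  0.051]
side loupe [0.378 0.136 0.02 ]
side cap [0.66  0.165 0.006]
side drv [0.68  0.395 0.033]
side vise [0.74  0.111 0.021]
side batt [0.452 0.514 0.011]
side tin [ 0.577 -0.051  0.06 ]
[ 0.06750515  0.0006133  -0.19146527] [-2.48848816e-01  3.16749420e-05  9.68542341e-01] [[-8.99281920e-01  4.37369294e-01 -3.59686445e-04]
 [ 4.37369434e-01  8.99281443e-01 -9.30169001e-04]
 [-8.33680136e-05 -9.93800022e-04 -9.99999503e-01]]
```

View pics/wrist0.png

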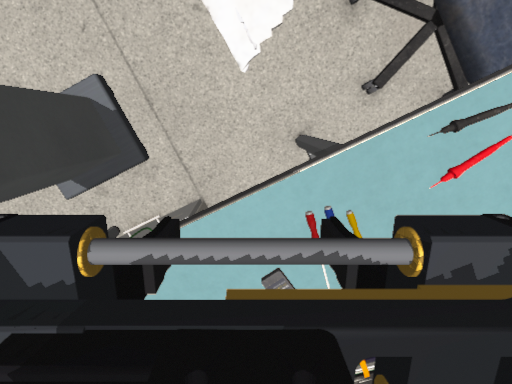

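The wrist view shows only the bench edge, with the battery at (278,280). The gripper hides the lower half and the image top is tool +x, so I'll move to look at the jig.

```bash
python3 -m crank '{"steps":[[[1,-0.8,0.3],[0,0,0]],[[1,-0.8,0.3],[0,0,0]],[[1,-0.8,0.3],[0,0,0]],[[1,-0.8,0.3],[0,0,0]],[[1,-0.8,0.3],[0,0,0]],[[1,-0.8,0.3],[0,0,0]],[[1,-0.8,0.3],[0,0,0]],[[1,-0.8,0.3],[0,0,0]],[[1,-0.8,0],[0,0,0]],[[1,-0.8,0],[0,0,0]]]}'
python3 -m crank '{"steps":[[[1,-0.8,0],[0,0,0]],[[1,-0.8,0],[0,0,0]],[[1,-0.8,0],[0,0,0]],[[0,0,0],[0,0,0]],[[0,0,0],[0,0,0]],[[0,0,0],[0,0,0]]]}'
python3 - <<'E'
from h import *
c=cams.camera('wrist'); cv2.imwrite('pics/w1.png',c['pixels'])
import pickle; pickle.dump(c,open('w1.pkl','wb'))
E
```

```text
time: 0.98
ee_pos: [0.5246, 0.361, 0.253]
eef_rot: [0.224, 0.974, 0.0, 0.0]
ft_force: [0.8, 0.6, -0.9]
width: 0.0873
grip_force: 0.0
time: 1.48
ee_pos: [0.598, 0.3025, 0.2521]
eef_rot: [0.224, 0.975, -0.0, -0.0]
ft_force: [-0.2, -0.4, -0.1]
width: 0.0871
grip_force: 0.0
```

View pics/w1.png

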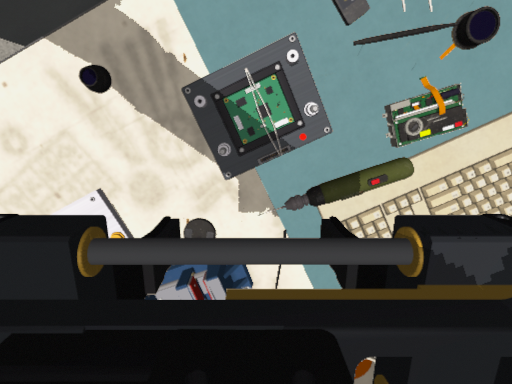

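The wrist view shows the jig centred near (257,105), its red dot at (303,137), the pins at (223,150) and (310,108), and the posts at (200,100) and (293,55). The tweezers run from (247,70) to (280,150). Next is a second view for triangulation.

```bash
python3 -m crank '{"steps":[[[0,-1,0],[0,0,0]],[[0,-1,0],[0,0,0]],[[0,-1,0],[0,0,0]],[[0,-1,0],[0,0,0]],[[0,0,0],[0,0,0]],[[0,0,0],[0,0,0]],[[0,0,0],[0,0,0]]]}'
python3 - <<'E'
from h import *
c=cams.camera('wrist'); 
import pickle; pickle.dump(c,open('w2.pkl','wb')); a=pickle.load(open('w1.pkl','rb'))
A=a['pixels'][25:190,170:345]; 
u,v=proj(c,onplane(a,257,105,.03)); print(u,v); u=int(u);v=int(v)
x0=u-87;y0=max(v-80,0); B=c['pixels'][y0:y0+165,x0:x0+175]; print(x0,y0,B.shape)
cv2.imwrite('pics/w12.png',np.hstack([cv2.resize(A,None,fx=2.28,fy=2.28),cv2.resize(B,None,fx=2.28,fy=2.28)]))
E
```

```text
time: 2.12
ee_pos: [0.5977, 0.2038, 0.2528]
eef_rot: [0.223, 0.975, 0.001, -0.0]
ft_force: [-0.1, -0.0, 0.3]
width: 0.0872
grip_force: 0.0
321.51046981133493 72.5166059053732
234 0 (165, 175, 3)
```

View pics/w12.png

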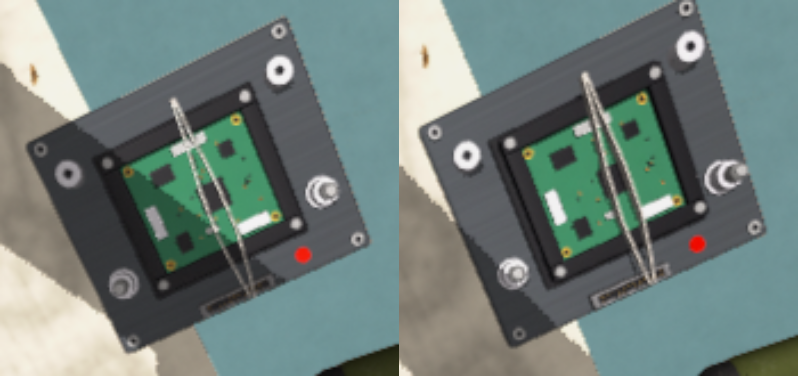

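The two crops show the same features clearly: the pins, posts, red dot, nest screws and tweezers. I'll triangulate them.

```bash
python3 - <<'E'
from h import *
import pickle
a=pickle.load(open('w1.pkl','rb'));b=pickle.load(open('w2.pkl','rb'))
F=dict(dot=(303,255,698,244),postP=(280,70,690,46),postM=(68,174,467,155),pinR=(331,189,741,170),pinP=(125,281,515,271),s1=(279,31,686,8),s2=(41,149,435,132),s3=(358,239,755,227),s4=(132,341,519,333),n1=(245,96,655,72),n2=(108,162,510,143),n3=(295,223,700,207),n4=(164,285,560,271),tw1=(175,101,586,75),tw2=(251,294,653,281))
Z=dict(dot=.018,postP=.035,postM=.035,pinR=.05,pinP=.05,s1=.018,s2=.018,s3=.018,s4=.018,n1=.04,n2=.04,n3=.04,n4=.04,tw1=.046,tw2=.046)
M=dict(dot=(.062,.045),postP=(-.045,.07),postM=(-.045,-.07),pinR=(.03,.07),pinP=(.03,-.07))
W=[];J=[]
for k,(x,y,X,Y) in F.items():
    p=(169.7+x/2.28,24.7+y/2.28); q=(233.7+(X-399)/2.28,-.3+Y/2.28)
    t,e=two(a,p,b,q); pa=onplane(a,*p,Z[k]);pb=onplane(b,*q,Z[k]); print(k,t.round(4),round(e,4),pa.round(4),pb.round(4))
    if k in M: W.append((pa+pb)[:2]/2);J.append(M[k])
W=np.array(W);J=np.array(J)
wc,jc=W.mean(0),J.mean(0);A=(J-jc).T@(W-wc);th=np.arctan2(A[0,1]-A[1,0],A[0,0]+A[1,1])
Rm=np.array([[np.cos(th),-np.sin(th)],[np.sin(th),np.cos(th)]]);o=wc-Rm@jc
print('yaw',np.degrees(th),'o',o,'res',(W-(J@Rm.T+o)).round(4).tolist())
# bias from nest mean
E
python3 -m crank '{"steps":[[[0.4,-1,0],[0,0,0]],[[0.4,-1,0],[0,0,0]],[[0.4,-1,0],[0,0,0]],[[0.4,-1,0],[0,0,0]],[[0.4,-1,0],[0,0,0]],[[0.4,-1,0],[0,0,0]],[[0,0,0],[0,0,0]],[[0,0,0],[0,0,0]],[[0,0,0],[0,0,0]]]}'
python3 - <<'E'
from h import *
c=cams.camera('wrist'); 
import pickle; pickle.dump(c,open('w3.pkl','wb'))
cv2.imwrite('pics/w3.png',c['pixels'])
E
python3 -m crank '{"steps":[[[0.4,-1,0],[0,0,0]],[[0.4,-1,0],[0,0,0]],[[0.4,-1,0],[0,0,0]],[[0,0,0],[0,0,0]],[[0,0,0],[0,0,0]],[[0,0,0],[0,0,0]]]}'
python3 - <<'E'
from h import *
c=cams.camera('wrist'); 
import pickle; pickle.dump(c,open('w4.pkl','wb')); a=pickle.load(open('w3.pkl','rb'))
cv2.imwrite('pics/w34.png',np.vstack([a['pixels'][:215],c['pixels'][:215]]))
E
```

```text
dot [0.593  0.3933 0.0198] 0.0002 [0.5931 0.3935 0.018 ] [0.5933 0.3939 0.018 ]
postP [0.4864 0.4217 0.0332] 0.0002 [0.4867 0.4213 0.035 ] [0.4865 0.4209 0.035 ]
postM [0.4832 0.2813 0.0348] 0.0001 [0.4832 0.2813 0.035 ] [0.4831 0.2813 0.035 ]
pinR [0.5613 0.4197 0.0471] 0.0004 [0.5609 0.419  0.05  ] [0.5613 0.4183 0.05  ]
pinP [0.557  0.2812 0.0214] 0.0004 [0.5555 0.2847 0.05  ] [0.5558 0.278  0.05  ]
s1 [0.4647 0.4329 0.0191] 0.0001 [0.4645 0.4332 0.018 ] [0.4646 0.4335 0.018 ]
s2 [0.4604 0.2711 0.0183] 0.0001 [0.4603 0.2711 0.018 ] [0.4604 0.2711 0.018 ]
s3 [0.5992 0.4295 0.0196] 0.0 [0.5994 0.4298 0.018 ] [0.5994 0.4302 0.018 ]
s4 [0.5942 0.2673 0.023 ] 0.0001 [0.5949 0.2665 0.018 ] [0.5948 0.2677 0.018 ]
n1 [0.4909 0.3962 0.0395] 0.0002 [0.4911 0.3961 0.04  ] [0.4909 0.396  0.04  ]
n2 [0.4883 0.3066 0.0371] 0.0005 [0.4884 0.3068 0.04  ] [0.4889 0.3061 0.04  ]
n3 [0.5704 0.3933 0.0419] 0.0006 [0.5703 0.3936 0.04  ] [0.5709 0.3941 0.04  ]
n4 [0.5688 0.3043 0.0383] 0.0005 [0.5689 0.3044 0.04  ] [0.5684 0.304  0.04  ]
tw1 [0.4765 0.3575 0.0477] 0.0004 [0.4765 0.3576 0.046 ] [0.476 0.358 0.046]
tw2 [0.5973 0.3509 0.0477] 0.0008 [0.5972 0.351  0.046 ] [0.598  0.3514 0.046 ]
yaw -1.670087235986351 o [0.52929378 0.35041445] res [[0.0006, 0.0002], [0.0002, -0.0006], [0.0009, -0.0005], [-0.0002, -0.0008], [-0.0016, 0.0018]]
time: 2.92
ee_pos: [0.6583, 0.0541, 0.2522]
eef_rot: [0.223, 0.975, 0.0, -0.0]
ft_force: [-0.6, 0.2, 0.4]
width: 0.0869
grip_force: 0.0
time: 3.47
ee_pos: [0.6883, -0.0208, 0.2524]
eef_rot: [0.223, 0.975, 0.001, -0.0]
ft_force: [-0.1, -0.5, 0.1]
width: 0.0869
grip_force: 0.0
```

View pics/w34.png

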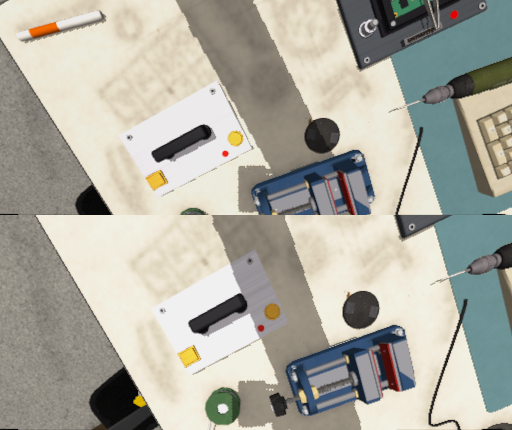

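In the crops (second one offset by 215 rows) the cover has its red dot at (225,154) and then (261,113). The round cap is at (235,138) and (272,97), the square cap at (157,180) and (190,141), and the handle around (182,144) and (217,99). I'll measure these.

```bash
python3 - <<'E'
from h import *
import pickle
a=pickle.load(open('w3.pkl','rb'));b=pickle.load(open('w4.pkl','rb'))
def blob(c,lo,hi,near,rad=25):
    h=cv2.cvtColor(c['pixels'],cv2.COLOR_BGR2HSV); m=cv2.inRange(h,lo,hi)
    n,l,s,ce=cv2.connectedComponentsWithStats(m)
    i=min([i for i in range(1,n) if s[i,4]>8],key=lambda i:np.hypot(*(ce[i]-near))); 
    r=cv2.minAreaRect(np.argwhere(l==i)[:,::-1].astype(np.float32)); print('  ',ce[i].round(1),s[i,4],np.round(r[0],1),np.round(r[1],1),round(r[2],1)); return ce[i],np.array(r[0]),cv2.boxPoints(r)
def rep(k,p,q,z):
    t,e=two(a,p,b,q); print(k,t.round(4),round(e,4),onplane(a,*p,z).round(4),onplane(b,*q,z).round(4))
for k,lo,hi,pa,pb,z in [('dot',(0,150,80),(8,255,255),(225,154),(261,113),.014),('round',(15,120,60),(32,255,255),(235,138),(272,97),.0205),('sq',(15,120,60),(32,255,255),(157,180),(190,141),.0205),('handle',(0,0,0),(179,255,75),(182,144),(217,99),.060)]:
    A=blob(a,lo,hi,pa);B=blob(b,lo,hi,pb); rep(k,A[0],B[0],z); rep(k+'_rect',A[1],B[1],z)
rep('s1',(213,91),(250,46),.014);rep('s2',(130,137),(163,96),.014)
# plate via white contour in depth: z band
P=cloud(a)
m=(abs(P[...,2]-.014)<.004)&(abs(P[...,0]-.57)<.14)&(abs(P[...,1]+.03)<.14)
m=cv2.morphologyEx(m.astype(np.uint8),cv2.MORPH_OPEN,np.ones((3,3)))
print('plate',cv2.minAreaRect(P[m>0][:,:2].astype(np.float32)),P[m>0][:,2].mean())
for c in(a,b):
    P=cloud(c); m=(P[...,2]>.054)&(abs(P[...,0]-.57)<.08)&(abs(P[...,1]+.03)<.08)&(P[...,2]<.068)
    print('bar',cv2.minAreaRect(P[m][:,:2].astype(np.float32)),P[m][:,2].mean())
E
cp pics/w3.png /dev/null; python3 - <<'E'
import cv2;a=cv2.imread('pics/w34.png')
cv2.imwrite('pics/cov.png',np.hstack([cv2.resize(a[75:200,110:260],None,fx=2.6,fy=2.6),cv2.resize(a[245:380,145:295],(390,351))[:325]])) if 0 else None
E
```

```text
[224.9 153.1] 22 [225. 153.] [4. 4.] 90.0
   [260.6 112.7] 27 [260.5 113. ] [4.9 4.9] 45.0
dot [0.6249 0.0289 0.0128] 0.0002 [0.6247 0.0291 0.014 ] [0.6249 0.0289 0.014 ]
dot_rect [0.625  0.0288 0.0098] 0.0003 [0.6246 0.0292 0.014 ] [0.6252 0.0286 0.014 ]
   [235.2 137.9] 176 [235. 138.] [14. 14.] 90.0
   [271.9  96.3] 198 [271.5  96.5] [15. 15.] 90.0
round [0.6112 0.0536 0.0145] 0.0002 [0.6109 0.054  0.0205] [0.6115 0.053  0.0205]
round_rect [0.6112 0.0531 0.013 ] 0.0001 [0.6109 0.0536 0.0205] [0.6115 0.0524 0.0205]
   [156.3 179.5] 249 [156.3 179.6] [15.1 17. ] 59.0
   [188.9 140.8] 276 [188.9 140.8] [15.4 17.6] 60.9
sq [ 0.6145 -0.0862  0.0149] 0.0002 [ 0.6142 -0.0841  0.0205] [ 0.6147 -0.085   0.0205]
sq_rect [ 0.6145 -0.0859  0.0161] 0.0 [ 0.6143 -0.0841  0.0205] [ 0.6147 -0.0849  0.0205]
   [181.5 142.6] 834 [181.8 143.1] [15. 63.] 61.6
   [218.1  98.4] 927 [218.5  99.7] [18.2 61.3] 60.9
handle [ 0.5826 -0.0167  0.0391] 0.0003 [ 0.5835 -0.0115  0.06  ] [ 0.5848 -0.0154  0.06  ]
handle_rect [ 0.5836 -0.0172  0.0365] 0.0004 [ 0.5843 -0.0115  0.06  ] [ 0.5864 -0.0156  0.06  ]
s1 [0.5367 0.0543 0.0116] 0.0001 [0.5371 0.0545 0.014 ] [0.5372 0.0541 0.014 ]
s2 [ 0.5404 -0.0901  0.0102] 0.0008 [ 0.5405 -0.0888  0.014 ] [ 0.5415 -0.0891  0.014 ]
plate ((0.6199934482574463, 0.002731598913669586), (0.18539567291736603, 0.20983611047267914), 1.5528099536895752) 0.01361597997408588
bar ((0.5830543637275696, -0.01720595359802246), (0.01796623319387436, 0.08091701567173004), 1.327192783355713) 0.058886332883796445
bar ((0.5832167267799377, -0.017860062420368195), (0.017980774864554405, 0.08165285736322403), 1.2556568384170532) 0.058883090683117804
```

```bash
python3 - <<'E'
from h import *
import pickle
for n in('w1','w2'):
    c=pickle.load(open(n+'.pkl','rb')); P=cloud(c); Z=P[...,2]
    D=P[...,:2]-[.5297,.3502]; th=np.radians(-1.6); J=D@np.array([[np.cos(th),-np.sin(th)],[np.sin(th),np.cos(th)]])
    m=(Z>.0435)&(Z<.06)&(abs(J[...,1])<.05)&(abs(J[...,0])<.085)
    r_=cv2.minAreaRect(P[m][:,:2].astype(np.float32)); print('tw',r_,np.median(Z[m]),m.sum())
    for s in(1,-1):
        k=(Z>.040)&(Z<.06)&(np.hypot(J[...,0]-.03,J[...,1]-s*.07)<.013); print('pin',s,P[k].mean(0).round(4),k.sum(), Z[k].max())
    for s in(1,-1):
        k=(Z>.030)&(Z<.042)&(np.hypot(J[...,0]+.045,J[...,1]-s*.07)<.016); print('post',J[k].mean(0).round(4),k.sum(),np.median(Z[k]))
    k=(Z>.0375)&(Z<.043)&(abs(J[...,0])<.06)&(abs(J[...,1])<.06); R=cv2.minAreaRect(P[k][:,:2].astype(np.float32)); print('nest',R,np.median(Z[k]))
E
python3 -m crank '{"steps":[[[-0.6,1,-0.2],[0,0,0.46]],[[-0.6,1,-0.2],[0,0,0.46]],[[-0.6,1,-0.2],[0,0,0.46]],[[-0.6,1,-0.2],[0,0,0.46]],[[-0.6,1,-0.2],[0,0,0.46]],[[-0.6,1,-0.2],[0,0,0.46]],[[-0.6,1,-0.2],[0,0,0.46]],[[-0.6,1,-0.2],[0,0,0.46]],[[-0.6,1,-0.2],[0,0,0.46]],[[-0.6,1,-0.2],[0,0,0.46]]]}' 36 12
python3 -m crank '{"steps":[[[0,1,-0.4],[0,0,0]],[[0,1,-0.4],[0,0,0]],[[0,1,-0.4],[0,0,0]],[[0,1,-0.4],[0,0,0]],[[0,1,-0.4],[0,0,0]],[[0,0,0],[0,0,0]],[[0,0,0],[0,0,0]],[[0,0,0],[0,0,0]],[[0,0,0],[0,0,0]]]}'
```

```text
tw ((0.5368487238883972, 0.35338667035102844), (0.012736953794956207, 0.12377399951219559), 86.93154907226562) 0.04821064557088961 207
pin 1 [0.5612 0.4177 0.0475] 47 0.05065990707196871
pin -1 [0.5577 0.2793 0.0477] 41 0.05052851268156289
post [-0.0448  0.0686] 122 0.034538837716437065
post [-0.0444 -0.0706] 107 0.03444676949113551
nest ((0.5328423976898193, 0.34932199120521545), (0.09997162967920303, 0.10495094209909439), 88.45404052734375) 0.039547827666525204
tw ((0.5368609428405762, 0.3531460762023926), (0.013361687771975994, 0.1240830272436142), 87.53379821777344) 0.04738894003511318 380
pin 1 [0.5615 0.4168 0.0469] 61 0.05057774217034644
pin -1 [0.5579 0.2782 0.0476] 43 0.050806625538449945
post [-0.0449  0.0681] 144 0.034385200679997896
post [-0.0443 -0.0711] 115 0.0344635876510217
nest ((0.5329268574714661, 0.34931889176368713), (0.10023359954357147, 0.11102306097745895), 88.44368743896484) 0.03957025078192458
time: 4.35
ee_pos: [0.5365, 0.2299, 0.2028]
eef_rot: [0.023, 1.0, 0.0, 0.0]
ft_force: [1.1, 0.5, -0.6]
width: 0.0375
grip_force: 0.0
time: 5.1
ee_pos: [0.5387, 0.3515, 0.1534]
eef_rot: [0.026, 1.0, 0.0, 0.0]
ft_force: [-0.4, 0.2, -0.1]
width: 0.036
grip_force: 0.0
```

```bash
python3 -m crank '{"steps":[[[-0.07,0.07,-0.8],[0,0,0]],[[0,0,-0.8],[0,0,0]],[[0,0,-0.8],[0,0,0]],[[0,0,-0.8],[0,0,0]],[[0,0,-0.6],[0,0,0]],[[0,0,-0.4],[0,0,0]],[[0,0,-0.25],[0,0,0]],[[0,0,0],[0,0,0]],[[0,0,0],[0,0,0]],[[0,0,0],[0,0,0]]]}'
python3 -m crank '{"steps":[[[0,0,0],[0,0,0]],[[0,0,0],[0,0,0]],[[0,0,0],[0,0,0]],[[0,0,0],[0,0,0]],[[0,0,0],[0,0,0]],[[0,0,0],[0,0,0]]]}' 0 15
```

```text
time: 5.93
ee_pos: [0.5374, 0.3541, 0.0426]
eef_rot: [0.026, 1.0, 0.001, 0.001]
ft_force: [0.2, 0.6, -0.2]
width: 0.0356
grip_force: 0.0
time: 6.43
ee_pos: [0.5367, 0.3538, 0.0414]
eef_rot: [0.026, 1.0, 0.0, 0.0]
ft_force: [0.2, -0.1, -0.3]
width: 0.0049
grip_force: 0.0
```

```bash
python3 -m crank '{"steps":[[[0,0,0],[0,0,0]],[[0,0,0],[0,0,0]],[[0,0,0],[0,0,0]]]}' 
python3 - <<'E'
from h import *
import pickle
c=cams.camera('side'); pickle.dump(c,open('s1.pkl','wb')); w=cams.camera('wrist'); d=cams.camera('scene')
u,v=map(int,proj(c,(.537,.353,.05))); U,V=map(int,proj(d,(.537,.353,.05)))
f=lambda i,u,v:cv2.resize(i[v-40:v+40,u-50:u+50],(400,320),interpolation=cv2.INTER_CUBIC)
cv2.imwrite('pics/chk.png',np.hstack([f(c['pixels'],u,v),f(d['pixels'],U,V)]))
E
```

```text
time: 6.68
ee_pos: [0.5367, 0.3538, 0.0413]
eef_rot: [0.026, 1.0, -0.0, -0.0]
ft_force: [0.2, -0.6, -0.2]
width: 0.0002
grip_force: 0.0
```

View pics/chk.png

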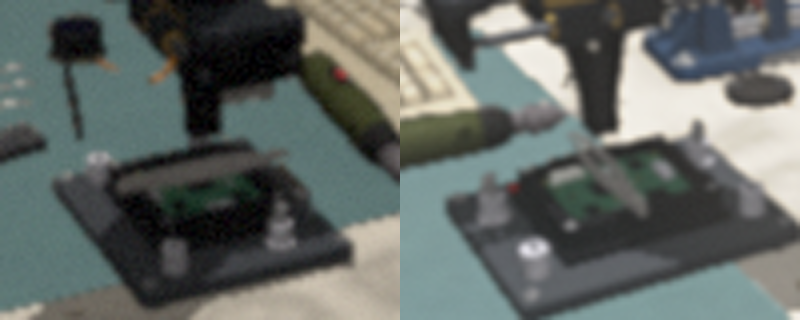

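The zoomed views show the closed fingers ending at about (200,135) and (600,125), visibly above or behind the tweezers, which still lie across the nest. I'll use depth to find where the fingertips are.

```bash
python3 - <<'E'
from h import *
c=cams.camera('side'); d=cams.camera('scene'); w=cams.camera('wrist')
for n,c in(('side',c),('scene',d),('wrist',w)):
    P=cloud(c); Q=P.reshape(-1,3)
    m=(abs(Q[:,0]-.537)<.06)&(abs(Q[:,1]-.353)<.06)&(Q[:,2]>.056)&(Q[:,2]<.085)
    print(n,m.sum()); 
    if m.sum(): print(Q[m].min(0),Q[m].mean(0),Q[m].max(0))
    for z in(.056,.06,.065,.07,.075,.08,.085,.09): 
        k=(abs(Q[:,0]-.537)<.06)&(abs(Q[:,1]-.353)<.06)&(abs(Q[:,2]-z)<.0025); print(z,k.sum(),Q[k].mean(0).round(3) if k.any() else '')
    print('tcp px',proj(c,monitor.read_state()['ee_pos']))
    m=(abs(Q[:,0]-.537)<.07)&(abs(Q[:,1]-.353)<.02)&(Q[:,2]>.044)&(Q[:,2]<.054); print('tw',m.sum(),Q[m].mean(0),Q[m].min(0),Q[m].max(0))
    cv2.imwrite(f'pics/chk_{n}.png',c['pixels'])
E
```

```text
side 42
[0.52457267 0.33791952 0.07136729] [0.53497927 0.34663295 0.07843074] [0.54776132 0.36132488 0.08467831]
0.056 0 
0.06 0 
0.065 0 
0.07 2 [0.531 0.352 0.072]
0.075 16 [0.536 0.346 0.076]
0.08 20 [0.535 0.347 0.08 ]
0.085 14 [0.536 0.347 0.086]
0.09 18 [0.534 0.346 0.09 ]
tcp px (np.float64(235.4417414383382), np.float64(175.80516370339672))
tw 140 [0.53480842 0.35226607 0.04718167] [0.47436217 0.34199666 0.0440419 ] [0.59878351 0.36294243 0.05203078]
scene 40
[0.52338155 0.34622469 0.07342778] [0.52845355 0.35621497 0.07944353] [0.54464719 0.36424015 0.08476256]
0.056 2 [0.539 0.355 0.054]
0.06 0 
0.065 0 
0.07 0 
0.075 13 [0.529 0.356 0.076]
0.08 18 [0.528 0.356 0.08 ]
0.085 16 [0.529 0.357 0.085]
0.09 21 [0.53  0.357 0.09 ]
tcp px (np.float64(200.69759372677504), np.float64(220.7655203243844))
tw 101 [0.52747025 0.35497354 0.04881859] [0.4723449  0.3467828  0.04408647] [0.59527104 0.36034384 0.05356523]
wrist 257
[0.52544423 0.34588522 0.06966512] [0.52702355 0.35467506 0.07814776] [0.52822387 0.36340339 0.08494453]
0.056 0 
0.06 0 
0.065 0 
0.07 23 [0.527 0.355 0.071]
0.075 92 [0.527 0.354 0.075]
0.08 97 [0.527 0.355 0.08 ]
0.085 94 [0.527 0.355 0.085]
0.09 92 [0.527 0.354 0.09 ]
tcp px (np.float64(249.09744925728228), np.float64(216.34751700849154))
tw 334 [0.50256957 0.35510178 0.04880314] [0.47473295 0.34827233 0.0440313 ] [0.53562572 0.35962556 0.05048022]
```

The real fingertips are about 29 mm higher than the reported TCP. I'll check whether that depends on the opening.

```bash
cat >> h.py <<'E'
def tips(c=None):
    c=c or cams.camera('wrist'); s=monitor.read_state(); Q=cloud(c); p=s['ee_pos']
    from scipy.spatial.transform import Rotation as R
    L=(Q.reshape(-1,3)-p)@R.from_quat(s['eef_rot']).as_matrix()
    m=(L[:,0]>.004)&(L[:,0]<.016)&(abs(L[:,1])<.062)&(L[:,2]>-.06)&(L[:,2]<.03)
    L=L[m]
    for sg in(1,-1):
        k=L[:,1]*sg>0; q=L[k]
        if len(q): print('tip',sg,'n',len(q),'x',np.median(q[:,0]).round(4),'yrange',q[:,1].min().round(4),q[:,1].max().round(4),'z end',np.percentile(q[:,2],99).round(4),'world z',(p[2]-np.percentile(q[:,2],99)).round(4))
    return s['width'],p
E
python3 - <<'E'
from h import *
print(tips())
E
python3 -m crank '{"steps":[[[0,0,0],[0,0,0]],[[0,0,0],[0,0,0]],[[0,0,0],[0,0,0]],[[0,0,0],[0,0,0]],[[0,0,0],[0,0,0]],[[0,0,0],[0,0,0]]]}' 36 12
python3 - <<'E'
from h import *
print(tips())
E
```

```text
tip 1 n 1493 x 0.0096 yrange 0.0 0.0618 z end 0.0246 world z 0.0167
tip -1 n 1482 x 0.0098 yrange -0.0619 -0.0 z end 0.0234 world z 0.0179
(0.0005377345708507045, array([0.53665672, 0.35377989, 0.04131193]))
time: 7.53
ee_pos: [0.5367, 0.3538, 0.0413]
eef_rot: [0.026, 1.0, 0.0, -0.0]
ft_force: [0.4, -0.7, 0.9]
width: 0.0316
grip_force: 0.0
tip 1 n 1577 x 0.0099 yrange 0.0007 0.0619 z end 0.0247 world z 0.0166
tip -1 n 1608 x 0.0099 yrange -0.062 -0.0001 z end 0.0231 world z 0.0182
(0.03304859769334719, array([0.53666807, 0.35380107, 0.04132381]))
```

```bash
sed -i "s/(L\[:,2\]>-.06)&(L\[:,2\]<.03)/(L[:,2]>-.06)\&(L[:,2]<.03)\&(Q.reshape(-1,3)[:,2]>zmin)/; s/def tips(c=None)/def tips(c=None,zmin=.053)/" h.py
python3 - <<'E'
from h import *
print(tips())
E
```

```text
tip 1 n 383 x 0.0093 yrange 0.0168 0.0276 z end -0.0299 world z 0.0712
tip -1 n 384 x 0.0094 yrange -0.0268 -0.0161 z end -0.03 world z 0.0713
(0.03408195875706355, array([0.53668035, 0.35379392, 0.0413261 ]))
```

```bash
python3 -m crank '{"steps":[[[0,0,-0.4],[0,0,0]],[[0,0,-0.4],[0,0,0]],[[0,0,-0.25],[0,0,0]],[[0,0,0],[0,0,0]],[[0,0,0],[0,0,0]],[[0,0,0],[0,0,0]]]}'
python3 - <<'E'
from h import *
print(tips(zmin=.0405))
E
python3 -m crank '{"steps":[[[0,0,0],[0,0,0]],[[0,0,0],[0,0,0]],[[0,0,0],[0,0,0]],[[0,0,0],[0,0,0]],[[0,0,0],[0,0,0]],[[0,0,0],[0,0,0]],[[0,0,0],[0,0,0]],[[0,0,0],[0,0,0]]]}' 0 15
```

```text
time: 8.13
ee_pos: [0.5368, 0.3538, 0.0151]
eef_rot: [0.026, 1.0, 0.0, 0.0]
ft_force: [-0.1, 0.2, 0.6]
width: 0.0359
grip_force: 0.0
tip 1 n 438 x 0.0094 yrange 0.0035 0.0426 z end -0.0253 world z 0.0407
tip -1 n 429 x 0.0096 yrange -0.0515 -0.0048 z end -0.0262 world z 0.0416
(0.035923979614798734, array([0.53691993, 0.35396931, 0.01538703]))
time: 8.85
ee_pos: [0.5367, 0.3538, 0.0152]
eef_rot: [0.026, 1.0, 0.0, 0.0]
ft_force: [0.0, -1.3, 0.0]
width: 0.0119
grip_force: 15.0
```

Gripped at 11.9 mm. Now lift and carry to the clear bench at about (0.52, 0.17).

```bash
python3 -m crank '{"steps":[[[0,0,0.2],[0,0,0]],[[0,0,0.4],[0,0,0]],[[0,0,0.6],[0,0,0]],[[0,0,0.6],[0,0,0]],[[0,0,0.6],[0,0,0]],[[0,-0.3,0.2],[0,0,0]],[[0,-0.6,0],[0,0,0]],[[0,-0.8,0],[0,0,0]],[[-0.1,-0.8,0],[0,0,0]],[[-0.1,-0.8,0],[0,0,0]]]}'
python3 -m crank '{"steps":[[[-0.1,-0.8,0],[0,0,0]],[[-0.1,-0.8,0],[0,0,0]],[[-0.1,-0.8,0],[0,0,0]],[[0,-0.8,0],[0,0,0]],[[0,-0.6,0],[0,0,0]],[[0,-0.3,0],[0,0,0]],[[0,0,0],[0,0,0]],[[0,0,0],[0,0,0]],[[0,0,0],[0,0,0]]]}'
python3 - <<'E'
from h import *
p=monitor.read_state()['ee_pos']
for n in('side','wrist','scene'):
    Q=cloud(cams.camera(n)).reshape(-1,3)
    m=(abs(Q[:,0]-p[0])<.07)&(abs(Q[:,1]-p[1])<.02)&(Q[:,2]>.06)&(Q[:,2]<.115); q=Q[m]
    for lo,hi in((-.07,-.03),(-.03,-.012),(.012,.03),(.03,.07)):
        k=(q[:,0]-p[0]>lo)&(q[:,0]-p[0]<hi)
        if k.any(): print(n,lo,k.sum(),q[k].mean(0).round(4),q[k].min(0).round(3),q[k].max(0).round(3))
E
```

```text
time: 9.68
ee_pos: [0.5312, 0.2683, 0.0792]
eef_rot: [0.026, 1.0, -0.001, -0.0]
ft_force: [0.1, -0.4, 0.0]
width: 0.0116
grip_force: 15.0
time: 10.43
ee_pos: [0.5239, 0.1697, 0.0799]
eef_rot: [0.025, 1.0, 0.0, -0.0]
ft_force: [-1.3, 0.1, -1.0]
width: 0.0117
grip_force: 15.0
side -0.07 63 [0.4779 0.17   0.111 ] [0.461 0.164 0.104] [0.494 0.175 0.115]
side -0.03 37 [0.5035 0.1675 0.1106] [0.495 0.163 0.105] [0.512 0.176 0.115]
side 0.012 30 [0.5467 0.1657 0.1096] [0.538 0.16  0.104] [0.554 0.179 0.114]
side 0.03 43 [0.5666 0.1671 0.1099] [0.554 0.16  0.105] [0.588 0.176 0.113]
wrist -0.07 257 [0.4765 0.1722 0.1136] [0.462 0.168 0.108] [0.494 0.175 0.115]
wrist -0.03 117 [0.5029 0.171  0.1136] [0.494 0.166 0.109] [0.511 0.176 0.115]
wrist 0.012 69 [0.5493 0.1693 0.1114] [0.544 0.163 0.105] [0.554 0.176 0.114]
wrist 0.03 64 [0.5582 0.1686 0.1104] [0.554 0.164 0.105] [0.566 0.174 0.113]
scene -0.07 23 [0.4765 0.1744 0.1115] [0.459 0.17  0.108] [0.494 0.177 0.114]
scene -0.03 15 [0.5042 0.174  0.1118] [0.494 0.167 0.108] [0.512 0.184 0.115]
scene 0.03 15 [0.5688 0.1706 0.1119] [0.555 0.164 0.109] [0.583 0.175 0.115]
```

```bash
python3 -m crank '{"steps":[[[0,0,-0.6],[0,0,0]],[[0,0,-0.8],[0,0,0]],[[0,0,-0.8],[0,0,0]],[[0,0,-0.7],[0,0,0]],[[0,0,-0.5],[0,0,0]],[[0,0,-0.4],[0,0,0]],[[0,0,-0.3],[0,0,0]],[[0,0,0],[0,0,0]],[[0,0,0],[0,0,0]],[[0,0,0],[0,0,0]]]}'
python3 -m crank '{"steps":[[[0,0,-0.06],[0,0,0]],[[0,0,0],[0,0,0]],[[0,0,0],[0,0,0]],[[0,0,0],[0,0,0]]]}'
```

```text
time: 11.42
ee_pos: [0.5247, 0.169, -0.0217]
eef_rot: [0.026, 1.0, 0.0, 0.0]
ft_force: [0.2, 0.0, -0.3]
width: 0.0118
grip_force: 15.0
time: 11.75
ee_pos: [0.5243, 0.1689, -0.0237]
eef_rot: [0.026, 1.0, 0.0, 0.0]
ft_force: [0.1, -0.3, 0.5]
width: 0.0117
grip_force: 15.0
```

```bash
python3 -m crank '{"steps":[[[0,0,-0.05],[0,0,0]],[[0,0,0],[0,0,0]],[[0,0,0],[0,0,0]],[[0,0,0],[0,0,0]]]}'
python3 -m crank '{"steps":[[[0,0,0],[0,0,0]],[[0,0,0],[0,0,0]],[[0,0,0],[0,0,0]],[[0,0,0],[0,0,0]],[[0,0,0],[0,0,0]]]}' 40
python3 -m crank '{"steps":[[[0,0,0.4],[0,0,0]],[[0,0,0.6],[0,0,0]],[[0,0,0.8],[0,0,0]],[[0,0,0.8],[0,0,0]],[[0,0,0.8],[0,0,0]],[[0,0,0.8],[0,0,0]],[[0,0,0.8],[0,0,0]]]}' 70
python3 - <<'E'
from h import *
for n in('side','wrist','scene'):
    Q=cloud(cams.camera(n)).reshape(-1,3)
    q=Q[(abs(Q[:,0]-.524)<.08)&(abs(Q[:,1]-.169)<.03)&(Q[:,2]>.0055)&(Q[:,2]<.03)]
    print(n,len(q),cv2.minAreaRect(q[:,:2].astype(np.float32)),q[:,2].min(),q[:,2].max())
    s=cams.camera(n) if n=='scene' else None
E
```

```text
time: 12.08
ee_pos: [0.5245, 0.1689, -0.0246]
eef_rot: [0.026, 1.0, 0.0, 0.0]
ft_force: [-2.1, -1.0, 6.3]
width: 0.0116
grip_force: 15.0
time: 12.5
ee_pos: [0.5241, 0.1688, -0.0253]
eef_rot: [0.026, 1.0, -0.0, -0.0]
ft_force: [0.8, 0.4, -0.1]
width: 0.0357
grip_force: 0.0
time: 13.08
ee_pos: [0.5241, 0.1687, 0.1017]
eef_rot: [0.026, 1.0, 0.0, 0.0]
ft_force: [0.8, -0.2, -0.1]
width: 0.0686
grip_force: 0.0
side 152 ((0.522987425327301, 0.1684567630290985), (0.019695645198225975, 0.123247891664505), 89.40642547607422) 0.005532754212001945 0.014473416023445318
wrist 248 ((0.5211163759231567, 0.16909775137901306), (0.011929711326956749, 0.11638496071100235), 87.1931381225586) 0.005566465064798354 0.011365443538346398
scene 111 ((0.5224641561508179, 0.1693551242351532), (0.013856489211320877, 0.12700265645980835), 89.32422637939453) 0.005500607201027852 0.013969323515855947
```

The tweezers lie flat and released. Next is the handle: turn by about -86° and move over it.

```bash
python3 -m crank '{"steps":[[[0.24,-0.74,0],[0,0,-0.95]],[[0.24,-0.74,0],[0,0,-0.95]],[[0.24,-0.74,0],[0,0,-0.95]],[[0.24,-0.74,0],[0,0,-0.95]],[[0.24,-0.74,0],[0,0,-0.95]],[[0.24,-0.74,0],[0,0,-0.95]],[[0.24,-0.74,0],[0,0,-0.95]],[[0.24,-0.74,0],[0,0,-0.95]],[[0.24,-0.74,0],[0,0,-0.95]],[[0.24,-0.74,0],[0,0,-0.95]]]}'
python3 -m crank '{"steps":[[[0,0,0],[0,0,-0.95]],[[0,0,0],[0,0,-0.95]],[[0,0,0],[0,0,-0.95]],[[0,0,0],[0,0,-0.95]],[[0,0,0],[0,0,-0.95]],[[0,0,0],[0,0,-0.95]],[[0,0,0],[0,0,-0.95]],[[0,0,0],[0,0,-0.49]],[[0,0,0],[0,0,0]],[[0,0,0],[0,0,0]]]}'
python3 -m crank '{"steps":[[[0,0,0],[0,0,0]],[[0,0,0],[0,0,0]]]}'
python3 - <<'E'
from h import *
s=monitor.read_state();print(s['joint_positions'].round(2),s['eef_rot'],np.degrees(2*np.arctan2(s['eef_rot'][0],s['eef_rot'][1])))
for n in('side','wrist'):
    c=cams.camera(n)
    P=cloud(c); m=(P[...,2]>.054)&(abs(P[...,0]-.583)<.05)&(abs(P[...,1]+.0175)<.06)&(P[...,2]<.068)
    print('bar',cv2.minAreaRect(P[m][:,:2].astype(np.float32)),P[m][:,2].max())
print(tips(c,.08))
E
```

```text
time: 14.12
ee_pos: [0.5836, -0.0172, 0.0988]
eef_rot: [0.428, 0.904, -0.0, -0.001]
ft_force: [0.8, -0.9, -0.2]
width: 0.0703
grip_force: 0.0
time: 14.95
ee_pos: [0.5836, -0.0162, 0.0991]
eef_rot: [0.682, 0.731, -0.001, -0.0]
ft_force: [-0.6, 0.4, 0.5]
width: 0.0699
grip_force: 0.0
time: 15.12
ee_pos: [0.584, -0.0163, 0.0996]
eef_rot: [0.682, 0.731, -0.0, -0.0]
ft_force: [-0.3, -0.0, 0.6]
width: 0.07
grip_force: 0.0
[-0.39  0.32  0.41  1.71 -0.14  1.14  0.13] [ 6.82491766e-01  7.30893248e-01 -1.74024991e-04 -1.38960059e-04] 86.07733585240037
bar ((0.581821858882904, -0.020202457904815674), (0.019707513973116875, 0.08290916681289673), 1.0395240783691406) 0.06295532733557352
bar ((0.5825457572937012, -0.013674389570951462), (0.01799653470516205, 0.07371920347213745), 1.426177978515625) 0.06190555524396055
tip 1 n 444 x 0.0101 yrange 0.0349 0.0457 z end -0.03 world z 0.1298
tip -1 n 443 x 0.0102 yrange -0.0452 -0.0344 z end -0.03 world z 0.1297
(0.06979055740436606, array([ 0.58408755, -0.01627404,  0.0997111 ]))
```

```bash
python3 -m crank '{"steps":[[[-0.05,-0.05,-0.4],[0,0,-0.52]],[[0,0,-0.7],[0,0,0]],[[0,0,-0.7],[0,0,0]],[[0,0,-0.7],[0,0,0]],[[0,0,-0.6],[0,0,0]],[[0,0,-0.4],[0,0,0]],[[0,0,-0.3],[0,0,0]],[[0,0,0],[0,0,0]],[[0,0,0],[0,0,0]],[[0,0,0],[0,0,0]]]}'
python3 -m crank '{"steps":[[[0,0,0],[0,0,0]],[[0,0,0],[0,0,0]],[[0,0,0],[0,0,0]],[[0,0,0],[0,0,0]],[[0,0,0],[0,0,0]],[[0,0,0],[0,0,0]],[[0,0,0],[0,0,0]],[[0,0,0],[0,0,0]],[[0,0,0],[0,0,0]],[[0,0,0],[0,0,0]]]}' 0 45
```

```text
time: 16.05
ee_pos: [0.5836, -0.0175, 0.0057]
eef_rot: [0.699, 0.715, 0.001, 0.0]
ft_force: [-0.0, 0.1, 1.4]
width: 0.07
grip_force: 0.0
time: 16.88
ee_pos: [0.5829, -0.0175, 0.0048]
eef_rot: [0.699, 0.715, 0.0, 0.0]
ft_force: [0.1, 0.2, 0.4]
width: 0.0172
grip_force: 45.0
```

```bash
python3 -m crank '{"steps":[[[0,0,0.15],[0,0,0]],[[0,0,0.35],[0,0,0]],[[0,0,0.6],[0,0,0]],[[0,0,0.7],[0,0,0]],[[0,0,0.7],[0,0,0]],[[0,0,0.6],[0,0,0]],[[0,0,0.5],[0,0,0]],[[0,0,0.4],[0,0,0]],[[-0.1,0.2,0],[0,0,0]],[[-0.1,0.5,0],[0,0,0]]]}'
python3 -m crank '{"steps":[[[-0.1,0.8,0],[0,0,0]],[[-0.1,0.8,0],[0,0,0]],[[-0.1,0.8,0],[0,0,0]],[[-0.1,0.8,0],[0,0,0]],[[-0.1,0.8,0],[0,0,-0.1]],[[-0.1,0.8,0],[0,0,-0.1]],[[-0.1,0.8,0],[0,0,-0.1]],[[-0.1,0.8,0],[0,0,-0.1]],[[-0.1,0.8,0],[0,0,-0.17]],[[-0.1,0.8,0],[0,0,0]]]}'
python3 -m crank '{"steps":[[[-0.1,0.8,0],[0,0,0]],[[-0.1,0.8,0],[0,0,0]],[[-0.1,0.8,0],[0,0,0]],[[-0.1,0.8,0],[0,0,0]],[[-0.1,0.8,0],[0,0,0]],[[-0.1,0.8,0],[0,0,0]],[[-0.1,0.6,0],[0,0,0]],[[-0.1,0.4,0],[0,0,0]],[[-0.1,0.18,0],[0,0,0]],[[0,0,0],[0,0,0]]]}'
python3 -m crank '{"steps":[[[0,0,0],[0,0,0]],[[0,0,0],[0,0,0]],[[0,0,0],[0,0,0]]]}'
python3 - <<'E'
from h import *
import pickle
C={n:cams.camera(n) for n in('scene','side','wrist')}; pickle.dump(C,open('c5.pkl','wb'))
q=monitor.read_state()['eef_rot']; print(q,np.degrees(2*np.arctan2(q[0],q[1])))
c=C['side'];P=cloud(c)
m=(P[...,2]>.147)&(abs(P[...,0]-.53)<.05)&(abs(P[...,1]-.35)<.06)&(P[...,2]<.168); print(m.sum())
for n in('side','scene','wrist'):
    P=cloud(C[n]); m=(P[...,2]>.106)&(P[...,2]<.119)&(abs(P[...,0]-.53)<.075)&(abs(P[...,1]-.35)<.11); q=P[m]; A=np.c_[q[:,:2],np.ones(len(q))]
    print(n,m.sum(),'tilt',np.linalg.lstsq(A,q[:,2],rcond=None)[0],np.median(q[:,2]),cv2.minAreaRect(q[:,:2].astype(np.float32)))
u,v=map(int,proj(c,(.53,.35,.08))); cr=lambda i,u,v:cv2.resize(i[v-60:v+60,u-65:u+65],(400,369),interpolation=cv2.INTER_CUBIC)
U,V=map(int,proj(C['wrist'],(.53,.43,.08)))
cv2.imwrite('pics/chk5.png',np.hstack([cr(c['pixels'],u,v),cv2.resize(C['wrist']['pixels'][:220,60:440],(399,369))[:, :400]]))
E
```

```text
time: 17.72
ee_pos: [0.5779, -0.0016, 0.1051]
eef_rot: [0.7, 0.714, -0.0, 0.001]
ft_force: [-0.6, -1.0, -3.4]
width: 0.0175
grip_force: 45.0
time: 18.55
ee_pos: [0.5518, 0.2012, 0.1039]
eef_rot: [0.717, 0.697, -0.001, -0.0]
ft_force: [0.7, 0.4, -3.7]
width: 0.0173
grip_force: 45.0
time: 19.38
ee_pos: [0.5295, 0.3503, 0.1043]
eef_rot: [0.716, 0.698, -0.0, -0.0]
ft_force: [0.1, 0.5, -3.9]
width: 0.0174
grip_force: 45.0
time: 19.63
ee_pos: [0.531, 0.3482, 0.105]
eef_rot: [0.717, 0.697, 0.0, 0.0]
ft_force: [-0.2, -0.4, -3.9]
width: 0.0174
grip_force: 45.0
[7.17184578e-01 6.96883252e-01 8.88251845e-05 7.93153467e-05] 91.64504192846803
172
side 1083 tilt [0.01191939 0.01069949 0.10459322] 0.11479375951548376 ((0.5311343669891357, 0.34641170501708984), (0.18015451729297638, 0.11203910410404205), 88.32503509521484)
scene 1421 tilt [ 0.04074837 -0.00898814  0.09789581] 0.11661463378271059 ((0.530107855796814, 0.34788593649864197), (0.1717584878206253, 0.11514735966920853), 88.02328491210938)
wrist 18642 tilt [0.00215973 0.00319915 0.11128067] 0.11361445110638674 ((0.5313927531242371, 0.3650243282318115), (0.1371014267206192, 0.11062399297952652), 88.41403198242188)
```

View pics/chk5.png

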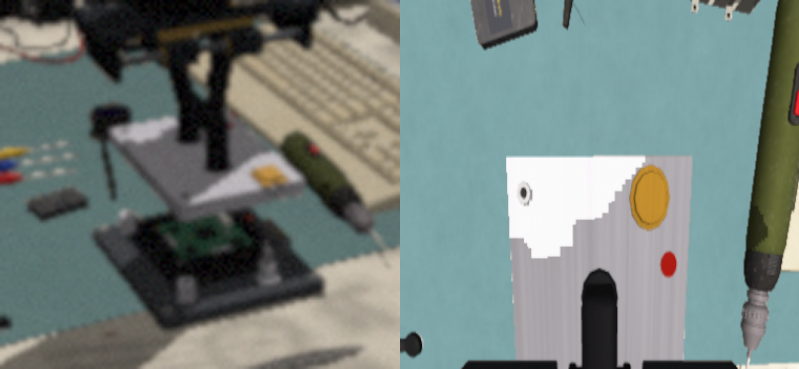

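The cover is held level, with its red dot at (668,264) and round cap at (650,197) over the red-pin side. I'll compute the fine offset.

```bash
python3 - <<'E'
from h import *
import pickle
c=pickle.load(open('c5.pkl','rb'))['wrist'];P=cloud(c)
h=cv2.cvtColor(c['pixels'],cv2.COLOR_BGR2HSV)
for k,lo,hi,z in(('cap',(12,110,60),(32,255,255),.1207),('dot',(0,150,60),(8,255,255),.1142)):
    m=cv2.inRange(h,lo,hi)>0
    m&=(abs(P[...,0]-.56)<.06)&(P[...,1]>.33)&(P[...,1]<.46)&(P[...,2]>.1)&(P[...,2]<.13)
    if k=='cap': m&=P[...,2]>np.percentile(P[m][:,2],50)-.002
    v,u=np.nonzero(m); print(k,m.sum(),P[m].mean(0).round(4),onplane(c,u.mean(),v.mean(),z).round(4))
q=c['z_map']; m=(P[...,2]>.106)&(P[...,2]<.119)&(abs(P[...,0]-.53)<.075)&(abs(P[...,1]-.35)<.11)
for y in(.37,.39,.42): 
    k=m&(abs(P[...,1]-y)<.003); print(y,P[k][:,0].min(),P[k][:,0].max(),P[k][:,0].min()/2+P[k][:,0].max()/2)
print(P[m][:,1].max())
th=np.radians(-1.65);R=np.array([[np.cos(th),-np.sin(th)],[np.sin(th),np.cos(th)]])
print('cap-rel',R@[.03,.07],'dot-rel',R@[.043,.045])
E
```

```text
cap 754 [0.5626 0.4177 0.12  ] [0.5625 0.4177 0.1207]
dot 162 [0.5753 0.3925 0.1143] [0.5754 0.3925 0.1142]
0.37 0.4762396735538331 0.5868104587390522 0.5315250661464427
0.39 0.47696073209780887 0.587250007881775 0.532105369989792
0.42 0.4777941034566975 0.5879126848070668 0.5328533941318822
0.43458778150594013
cap-rel [0.03200314 0.06910716] dot-rel [0.0442779 0.0437432]
```

```bash
python3 -m crank '{"steps":[[[-0.05,0.02,-0.3],[0,0,0]],[[0,0,-0.5],[0,0,0]],[[0,0,-0.5],[0,0,0]],[[0,0,-0.4],[0,0,0]],[[0,0,-0.2],[0,0,0]],[[0,0,0],[0,0,0]],[[0,0,0],[0,0,0]],[[0,0,0],[0,0,0]]]}'
python3 -m crank '{"steps":[[[0,0,-0.06],[0,0,0]],[[0,0,-0.06],[0,0,0]],[[0,0,-0.06],[0,0,0]],[[0,0,0],[0,0,0]],[[0,0,0],[0,0,0]],[[0,0,0],[0,0,0]]]}'
```

```text
time: 20.45
ee_pos: [0.5295, 0.3502, 0.0578]
eef_rot: [0.717, 0.697, 0.0, 0.0]
ft_force: [-0.3, -0.3, -3.6]
width: 0.0178
grip_force: 45.0
time: 20.95
ee_pos: [0.5292, 0.3501, 0.0529]
eef_rot: [0.717, 0.697, 0.0, 0.0]
ft_force: [0.1, -0.9, -3.3]
width: 0.0177
grip_force: 45.0
```

It's already below the riding height with no contact force, so the bores are over the pins. Continuing down.

```bash
python3 -m crank '{"steps":[[[0,0,-0.08],[0,0,0]],[[0,0,-0.08],[0,0,0]],[[0,0,-0.08],[0,0,0]],[[0,0,-0.06],[0,0,0]],[[0,0,0],[0,0,0]],[[0,0,0],[0,0,0]],[[0,0,0],[0,0,0]]]}'
```

```text
time: 21.53
ee_pos: [0.5291, 0.3501, 0.0453]
eef_rot: [0.717, 0.697, 0.0, 0.0]
ft_force: [0.3, 0.6, -2.7]
width: 0.0176
grip_force: 45.0
```

```bash
python3 -m crank '{"steps":[[[0,0,0],[0,0,0]],[[0,0,0],[0,0,0]],[[0,0,0],[0,0,0]],[[0,0,-0.06],[0,0,0]],[[0,0,-0.06],[0,0,0]],[[0,0,-0.06],[0,0,0]],[[0,0,0],[0,0,0]],[[0,0,0],[0,0,0]],[[0,0,0],[0,0,0]]]}' - 55
python3 -m crank '{"steps":[[[0,0,-0.05],[0,0,0]],[[0,0,0],[0,0,0]],[[0,0,0],[0,0,0]],[[0,0,0],[0,0,0]]]}'
```

```text
time: 22.28
ee_pos: [0.5294, 0.3502, 0.042]
eef_rot: [0.717, 0.697, 0.0, -0.0]
ft_force: [-3.2, -2.9, 7.5]
width: 0.0172
grip_force: 55.0
time: 22.62
ee_pos: [0.5294, 0.3502, 0.0409]
eef_rot: [0.717, 0.697, 0.0, -0.0]
ft_force: [-4.3, -2.9, 9.5]
width: 0.0176
grip_force: 55.0
```

```bash
python3 -m crank '{"steps":[[[-0.03,-0.02,-0.04],[0,0,0]],[[0,0,0],[0,0,0]],[[0,0,0],[0,0,0]],[[0,0,0],[0,0,0]]]}'
python3 -m crank '{"steps":[[[0,0,-0.04],[0,0,0]],[[0,0,0],[0,0,0]],[[0,0,0],[0,0,0]],[[0,0,0],[0,0,0]]]}'
```

```text
time: 22.95
ee_pos: [0.5295, 0.3503, 0.0404]
eef_rot: [0.717, 0.697, 0.001, 0.0]
ft_force: [-1.8, -1.4, 9.1]
width: 0.0176
grip_force: 55.0
time: 23.28
ee_pos: [0.5294, 0.3502, 0.0398]
eef_rot: [0.717, 0.697, 0.001, 0.0]
ft_force: [-3.7, -2.4, 13.6]
width: 0.0174
grip_force: 55.0
```

```bash
python3 -m crank '{"steps":[[[-0.03,-0.02,-0.05],[0,0,0]],[[0,0,-0.04],[0,0,0]],[[0,0,0],[0,0,0]],[[0,0,0],[0,0,0]],[[0,0,0],[0,0,0]],[[0,0,0],[0,0,0]]]}'
python3 - <<'E'
from h import *
C={n:cams.camera(n) for n in('scene','side','wrist')}
for n in C:
    P=cloud(C[n]); D=P[...,:2]-[.5296,.3495]
    m=(P[...,2]>.043)&(P[...,2]<.0535)&(abs(D[...,0])<.05)&(abs(D[...,1])<.08); q=P[m]; A=np.c_[q[:,:2]-[.5296,.3495],np.ones(len(q))]
    print(n,m.sum(),np.linalg.lstsq(A,q[:,2],rcond=None)[0].round(4),np.median(q[:,2]))
c=C['side'];u,v=map(int,proj(c,(.53,.35,.05))); cr=lambda i,u,v:cv2.resize(i[v-50:v+45,u-65:u+65],(400,292),interpolation=cv2.INTER_CUBIC)
d=C['scene'];U,V=map(int,proj(d,(.53,.35,.05)))
cv2.imwrite('pics/end.png',np.hstack([cr(c['pixels'],u,v),cr(d['pixels'],U,V)]))
E
```

```text
time: 23.78
ee_pos: [0.5295, 0.3503, 0.0397]
eef_rot: [0.717, 0.697, 0.003, 0.0]
ft_force: [-6.7, -4.9, 26.6]
width: 0.0176
grip_force: 55.0
scene 931 [ 0.0032 -0.0002  0.0518] 0.05172263315555187
side 751 [ 0.0002 -0.0005  0.0499] 0.04981863188444191
wrist 15273 [0.0021 0.0052 0.0484] 0.04849591102662884
```

View pics/end.png

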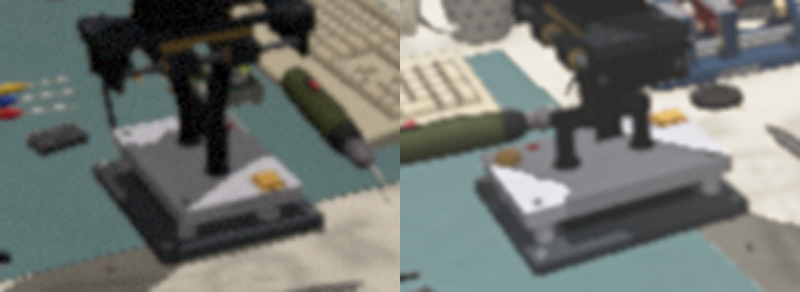

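Both views show the cover down and level on the jig. The force rose from 13.6 to 26.6 N over only 0.1 mm, and the plate top is at about 49 mm, so it is home on the stops.

```bash
python3 -m crank '{"steps":[[[0,0,0],[0,0,0]],[[0,0,0],[0,0,0]],[[0,0,0],[0,0,0]]]}' && python3 -c "
from bench import ticket
print(ticket.close_job())"
```

```text
time: 24.18
ee_pos: [0.5296, 0.3503, 0.0397]
eef_rot: [0.717, 0.697, 0.003, 0.0]
ft_force: [-8.6, -4.9, 27.6]
width: 0.0173
grip_force: 55.0
the job is handed in; nothing more can be done
None
```

The job is handed in at 24 s: the tweezers lie flat on the bench clear of the jig, and the cover is home and level on its stops, still held down with about 27 N; the hand-in call returned no verdict.

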